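# Extend and lock the telescopic hanger hook

### The job

The telescopic hook for fetching hangers down from the rail lies pushed together in its counter rack, its wire hook round the rack's peg. Squeeze the release button in the side of the handle and draw the handle back, the hook staying on the peg, past the first stop to the second (full length), then let go so that the button springs out and locks the rod. Then take it by the handle, clear of the button, lift it out of the rack and finish still holding it, fully extended and locked, roughly level, handle and hook at least 10 cm above the counter; leave the things around the rack where they are.

Things in the scene. Friction and masses are not known exactly. Their poses are not given: they have to be found in the camera images.
- rack: Low fixed rack: wooden strip 480 x 62 x 12 mm with a steel rail and a peg. Origin on the counter under it; x runs along the lying pole towards the hook, y to the button's side, z up. The rail (x = -235 to +115 mm, 18 mm wide, top 30 mm above the counter, with a 4 mm rib on it 5 mm higher) carries the handle and is narrower than it, so fingers have room either side down to 12 mm above the counter.
- rack_peg (a point): Top end of the rack's peg: upright, 10 mm in diameter, 58 mm above the counter, at x = +194 mm of the rack.
- pole: The telescopic hanger hook (loose, about 0.34 kg): its black ribbed handle, a bar 240 long (x), 28 wide (y), 34 high (z) mm, with a groove (9 mm wide, 8 deep) along its underside that sits over the rail's rib. Origin at the middle of its underside; x towards the hook, z up; in the rack its axes are about those of the rack. Ends at x = -120 and +120 mm. Release button at x = +60 mm in the +y side.
- pole_grip (a point): Point in the middle of the handle's section, at x = +22 mm from its origin and 17 mm above its underside: a plain stretch, 28 mm wide across the sides, clear of the button. The fully extended pole balances near here (about x = +30 mm), so it is a good place to lift it by.
- pole_button_face (a point): Middle of the outer face of the release button: a grey ridged cap 18 long (x), 12 high (z) mm, 17 mm above the handle's underside, at x = +60 mm. It stands 5 mm out of the handle's +y side (33 mm from its face to the handle's other side) and is pushed in towards -y, for example by closing the fingers across the handle there.
- pole_button (a joint): How far the button is pushed in, m: 0 = out, 0.004 = fully in. Its spring takes 2 N to start, 6 N fully in. With the button out its locking pin sits in a notch of the rod; pushed in beyond 0.003 the rod is free. Let go between stops it stays near 0.003, the pin rubbing on the rod, and springs out at the next stop.
- pole_rod (a joint): How far the rod is drawn out of the handle, m: 0 = pushed together, 0.080 = first stop (notch), 0.160 = second stop, the end of the travel (hard stop at 0.1605). Free it slides with about 1.5 N of friction; with the rub on the rail the pull is 2 to 6 N. Locked it has about 1.5 mm of play either way.
- pole_hook (a point): Middle of the wire hook's bend, 17 mm above the level of the handle's underside, 194 mm ahead of the handle's origin when pushed together. A level U of 5 mm wire, 17 mm wide inside, open towards the handle; the upright peg stands in it, so pulling the handle back draws the rod out (after 4 to 6 mm of slack) and a lift straight up frees the hook.
- slip_pad: Pad of counter slips, 100 x 70 x 14 mm, beside the rack on the far side; to be left alone. Origin at the middle of its underside.
- tag_pack: Tied pack of pick-up tags, 49 x 93 x 15 mm, beside the rack on the robot's side; to be left alone. Origin at the middle of its underside.
- tape_roll: Rolled yellow tape measure, 59 x 64 x 16 mm, beside the rack on the far side; to be left alone. Origin at the middle of its underside.

How it is judged (in metres and radians):
On the way, in this order (a step that is already met when the one before it is completed fails the run):
1. the release button is squeezed fully in by the fingers, the rod still pushed together (value of joint pole_button above 0.003 m and contact force between the fingers and pole above 1 N and value of joint pole_rod below 0.02 m), for 0.1 s.
2. with the hook still round the peg and the handle in the rack, the rod is out at the second stop and the button has sprung out and locked it (value of joint pole_rod above 0.157 m and value of joint pole_button below 0.0015 m and horizontal distance between pole_hook and rack_peg below 0.015 m and height (world z) of pole_hook below 0.06 m and height (world z) of pole below 0.045 m), for 0.2 s.
At the end, for the whole second after the job is handed in: The hook is held still in the fingers, off the rack, handle and wire hook both at least 95 mm above the counter, within 20 degrees of level, the rod at the second stop (more than 0.157 m out) and the button sprung out (less than 1.5 mm in) (value of joint pole_rod above 0.157 m and value of joint pole_button below 0.0015 m and contact force between the fingers and pole above 1 N and contact force between pole and rack below 0.1 N and height (world z) of each of pole, pole_hook above 0.095 m and angle between pole's own x axis and vertical between 1.2 and 1.94 rad and linear speed of pole below 0.05 m/s); the arm keeps its last pose, push and grip.
It fails at once if a thing beside the rack is moved by more than 15 mm (distance of any of slip_pad, tag_pack, tape_roll from where it was at the start of the episode above 0.015 m).
It also fails if it takes over 48 s, if anything falls off the work surface, if the arm or the gripper's body presses on something with over 40 N, if the wrist force passes 120 N, or if a joint passes its speed limit or range.

### The arm

A 6-joint arm with a two-finger parallel gripper is mounted at the origin on the work surface; the furniture and walls round the work are solid. World frame = base frame: x ahead of the robot, y to its left, z up, the work surface at z = 0. Lengths are in mm, angles in degrees, forces in N, time in s.
With the tool pointing down it reaches from about 300 to 850 mm from the base axis. Payload 4.2 kg.
Tool frame: the origin (TCP) lies midway between the tips of the shut fingers; the grasp point (between the pads) lies 19 mm behind it; z points along the fingers, y is the line along which they close (so a half turn about z gives the same grasp; the last joint's range is limited). The gripper opens to 91 mm and grips with 3 to 60 N. Pads are 32 mm wide; open, the fingers measure 118 mm over their backs; the gripper's body (76 mm by 178 mm) begins 60 mm behind the grasp point.
Start: joints at [-65.317, 18.312, 89.639, -0, 72.044, -1.146], TCP at [250.525, -517.572, 213.976] pointing down, gripper open.
Joint ranges: [-177.97, 177.97], [-48.28, 115.42], [12.27, 149.76], [-77.06, 257.06], [2.81, 150.46], [-146.56, 146.56]. Speed limits (degrees/s): [147.25, 147.25, 180, 180, 180, 180].

### API

Orientations are given as [roll, pitch, yaw] about the fixed x, y, z axes, in that order (R = Rz(yaw) Ry(pitch) Rx(roll)).
In Python, from workcell import env gives the robot as it stands.
- The arm moves only by the tool drive_effector, called in YAML: its name, and indented under it one key for each argument. Schema: {"type":"object","properties":{"increments":{"type":"array","items":{"type":"object","properties":{"dx":{"type":"number"},"dy":{"type":"number"},"dz":{"type":"number"},"rx":{"type":"number"},"ry":{"type":"number"},"rz":{"type":"number"}},"additionalProperties":false},"minItems":1,"maxItems":8},"jaw":{"type":"number"},"squeeze":{"type":"number"},"only":{"type":"string"},"quiet":{"type":"boolean"},"lines":{"type":"string"}},"required":["increments"],"additionalProperties":false}. increments is a list of rows, 1 to 8 of them, each an object with the fields dx, dy, dz (the shift in parts of the range, where 1.0 means 75 cm), rx, ry, rz (a rotation vector in fractions of the full range, 1 being 45 degrees); a field left out counts as zero; each row shifts and turns the commanded pose from where the row before left it, along the tool's axes as they then stand; what a row does not reach is not made up. A row lasts 1/10 s, in which the tool goes at most 50 mm and 8.59 degrees, less where a joint would pass 70% of its speed; a pose out of reach is approached as far as the arm can. jaw is the finger opening in mm, set as the call begins (left out keeps the last). The fingers move at their own pace and stop on an object; squeeze is the grip in N (left out, the last holds). Time passes only in rows, so rows that do not move let the fingers close. The tool returns the time, the measured TCP pose, the force, the opening and the grip force at its end. only (a regular expression) keeps the lines of the reply that match it, lines (a string "A,B") keeps lines A to B, and quiet returns only ok. A shift or turn number past 1, either way, is cut back to 1. Input that does not fit is refused with a message, and nothing moves.
- env.state(): the state, without advancing time (a new reading comes with each control period).
- env.grab_frame(name): name is "scene" or "top"; returns the picture (420x560x3 uint8, blue, green, red); there is no depth.
- env.camera_model(name): a dict with "fx", "fy", "cx", "cy" (pixels), "T" (4x4, takes a point from camera to world coordinates). Camera axes: x right, y up, looking along -z (the intrinsics and any distortion apply to the point x, -y, -z); pixel columns grow to the right and rows downward; lengths in mm; the calibration is good to about 2 mm. A picture is of the moment at which its call begins. camera_model takes no time and is no camera call.
- env.job_done(): hands the job in; it is judged then, once.
The state is a dict: "time_s": time; "qpos": joint angles; "qvel": joint speeds; "effort": joint torques, N m; "ee_pos": TCP position; "ee_rot": TCP orientation; "force": force on the tool from outside, world axes, zero at the start; "torque": the same for the moment, N m; "gripper_width": finger opening in mm; "gripper_force": force on a finger pad.
Only numpy, scipy, OpenCV 4.12 (cv2) and the standard library are available. Lean on these libraries where they do the work, as an engineer would, in place of code of your own. Each camera call takes 0.05 s, during which the arm holds its last target. There are 200 camera calls.

## Working session

There is one attempt and no reset: what is moved stays moved. The work goes in short steps, Python scripts to look and compute and a tool call to move; the robot and the scene stay as the last step left them, time stands still between calls to the robot, and variables do not carry over. Pictures are saved under pics/ and viewed, at most 10 in all, crops included, and the job is handed in when it is done.

```bash
ls; mkdir -p pics; python3 - <<'E'
from workcell import env
import cv2
for n in("scene","top"):
    cv2.imwrite(f"pics/{n}0.png",env.grab_frame(n)); m=env.camera_model(n); print(n,m)
print(env.state())
E
```

```text
pics
workcell.py
scene {'fx': 379.22057715515837, 'fy': 379.22057715515837, 'cx': 276.60660996367153, 'cy': 211.85239948325798, 'T': array([[-8.02458803e-01,  3.84479378e-01, -4.56328256e-01,
         1.98274983e+02],
       [-5.96612512e-01, -5.30616272e-01,  6.02079631e-01,
         6.41612475e+02],
       [-1.06479961e-02,  7.55395247e-01,  6.55182906e-01,
         6.48655867e+02],
       [ 0.00000000e+00,  0.00000000e+00,  0.00000000e+00,
         1.00000000e+00]])}
top {'fx': 483.53391999964754, 'fy': 483.53391999964754, 'cx': 261.74262477621676, 'cy': 206.3876835553427, 'T': array([[ 2.27074804e-02,  9.88332824e-01, -1.50607437e-01,
         4.34029482e+02],
       [-9.99695056e-01,  2.09850552e-02, -1.30162033e-02,
         9.55588951e+01],
       [-9.70383556e-03,  1.50857075e-01,  9.88507956e-01,
         1.15964759e+03],
       [ 0.00000000e+00,  0.00000000e+00,  0.00000000e+00,
         1.00000000e+00]])}
{'time_s': 0.1, 'qpos': array([-6.53172679e+01,  1.83483217e+01,  8.96964813e+01,  3.81367070e-04,
        7.20452983e+01, -1.14647494e+00]), 'qvel': array([ 0.05797466, -0.11107382, -0.15037133, -0.01116537,  0.06310253,
        0.01803084]), 'effort': array([-6.35749402e-04, -4.13331950e+01, -2.32508808e+01,  7.28258654e-02,
        4.21865936e-02, -6.86656449e-05]), 'ee_pos': array([ 250.3378311 , -517.16199822,  213.2208036 ]), 'ee_rot': array([-1.79909924e+02, -2.16532169e-03,  2.58290875e+01]), 'force': array([ 1.03173484,  0.06272235, -0.52448864]), 'torque': array([ 0.02111749, -0.01833708, -0.02046884]), 'gripper_force': 0.0, 'gripper_width': 91.06201087733973}
```

View pics/top0.png

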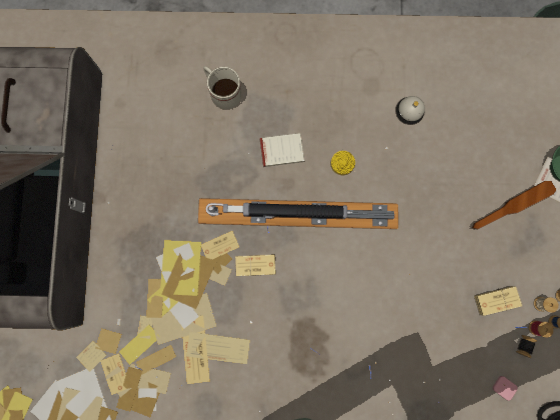

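View pics/scene0.png

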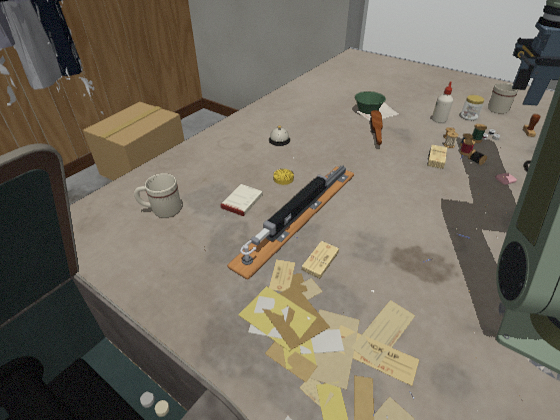

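The top view shows the rack from (199,213) on the left (hook, world +y) to (397,214). The handle runs about u 248–344, so the button side faces the robot. Next I'll enlarge both views.

```bash
python3 - <<'E'
import cv2
a=cv2.imread("pics/top0.png")[190:240,190:410]
b=cv2.imread("pics/scene0.png")[155:285,220:370]
cv2.imwrite("pics/top_c.png",cv2.resize(a[:, :110],None,fx=7,fy=7,interpolation=cv2.INTER_CUBIC))
cv2.imwrite("pics/top_d.png",cv2.resize(a[:, 110:],None,fx=7,fy=7,interpolation=cv2.INTER_CUBIC))
import numpy as np
c=np.vstack([cv2.imread("pics/top_c.png")[:300],cv2.imread("pics/top_d.png")[:300]])
cv2.imwrite("pics/top_cd.png",c)
cv2.imwrite("pics/scene_c.png",cv2.resize(b,None,fx=4.5,fy=4.5,interpolation=cv2.INTER_CUBIC))
E
```

```text
(no output)
```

View pics/top_cd.png

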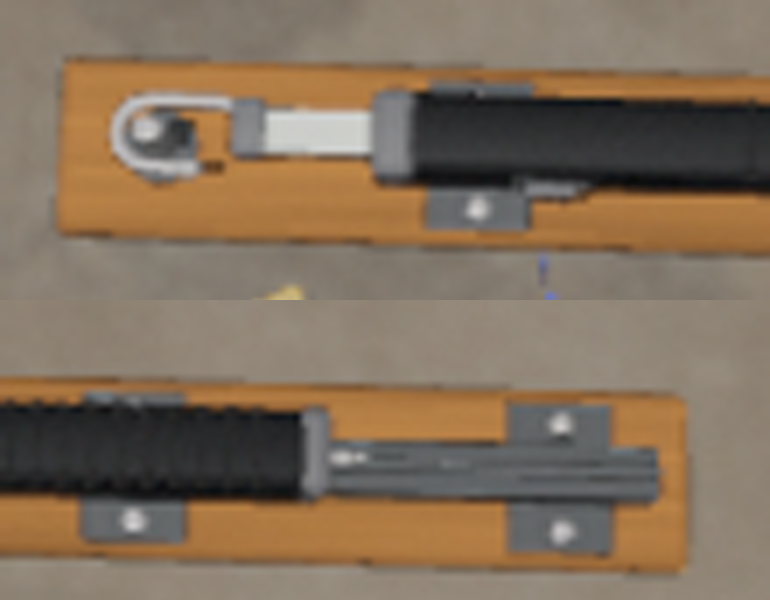

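View pics/scene_c.png

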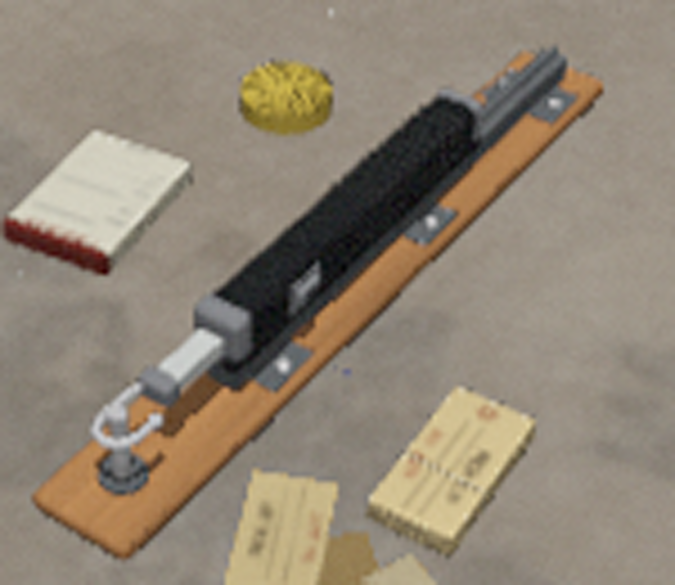

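The crops show the strip corners, peg top, handle end caps and button clearly. I'll fit the rack pose to both cameras, then locate the handle.

```bash
cat > h.py <<'E'
import numpy as np
from workcell import env
def ray(n,u,v):
    m=env.camera_model(n);T=m["T"];d=T[:3,:3]@np.array([(u-m["cx"])/m["fx"],-(v-m["cy"])/m["fy"],-1]);return T[:3,3],d
def at(n,u,v,z):
    o,d=ray(n,u,v);return o+d*(z-o[2])/d[2]
t1=lambda x,y,z:at("top",190+x/7,190+y/7,z)
t2=lambda x,y,z:at("top",300+x/7,190+(y-300)/7,z)
s=lambda x,y,z:at("scene",220+x/4.5,155+y/4.5,z)
E
python3 - <<'E'
from h import *
from scipy.optimize import least_squares
P=[(t1(63,62,12),(240,-31)),(t1(58,232,12),(240,31)),(t2(686,397,12),(-240,-31)),(t2(686,571,12),(-240,31)),(t1(148,128,58),(194,0)),
(s(35,498,12),(240,-31)),(s(126,547,12),(240,31)),(s(602,88,12),(-240,31)),(s(530,51,12),(-240,-31)),(s(118,408,58),(194,0))]
def f(p,sl=slice(None)):
    c,s_=np.cos(p[2]),np.sin(p[2]);return np.concatenate([[p[0]+c*a-s_*b-q[0],p[1]+s_*a+c*b-q[1]] for q,(a,b) in P[sl]])
for sl in(slice(0,5),slice(5,10),slice(None)):
    r=least_squares(f,[450,50,np.pi/2],args=(sl,)); print(r.x[:2],np.degrees(r.x[2]),r.fun.round(1))
p=r.x;c,S=np.cos(p[2]),np.sin(p[2])
loc=lambda q:(np.array([[c,S],[-S,c]])@(q[:2]-p[:2])).round(1)
print("front",loc(t1(373,135,64)),"rear",loc(t2(327,455,64)),"button top",loc(t1(555,190,50)),"button scene",loc(s(305,286,47)),"hook bend outer top",loc(t1(113,135,50)))
for n,q in(("slip",s(57,185,14)),("tag corner",s(460,388,15)),("tagR",s(535,428,15)),("tag L",s(370,508,15)),("tape",s(286,90,16)),):print(n,q[:2].round(),loc(q))
E
```

```text
[593.41021553  25.24722791] 89.67319636077363 [ 1.8  2.8 -1.4  3.9  1.1  0.7 -1.  -0.1 -0.5 -7.4]
[591.42490958  27.94733801] 89.31040073988608 [ 4.5  2.4 -1.8  5.9 -2.  -6.3  1.8  2.8 -2.6 -4.8]
[592.41803232  26.59708431] 89.49249482896404 [ 1.5  4.1 -1.6  5.4 -0.7  2.  -2.8  1.4 -0.8 -6.   4.7  1.1 -1.5  4.5
 -0.2 -7.7  3.6  1.5 -2.2 -6.1]
front [125.5   0.2] rear [-111.    -0.4] button top [65.4 14.7] button scene [65.9 11.6] hook bend outer top [212.5   0.8]
slip [774.  76.] [  50.9 -181.6]
tag corner [491.  81.] [ 53.3 102.1]
tagR [445.  83.] [ 54.9 147.7]
tag L [483. 176.] [148.4 110.4]
tape [719. -81.] [-106.3 -127.5]
```

The handle sits about +7 mm along the strip-fit frame, and the peg and handle agree on that. The button is at about world (593, 93, 47), on the robot's side. I'll turn the tool to yaw 89.5 and move above it.

Careful with the scale: shifts go in shares of 75 cm and turns go in shares of 45 degrees. That gives: -8 degrees is -0.1778.

drive_effector:
  increments:
    - {"rz":-0.1778}
    - {"rz":-0.1778}
    - {"rz":-0.1778}
    - {"rz":-0.1778}
    - {"rz":-0.1778}
    - {"rz":-0.1778}
    - {"rz":-0.1778}
    - {"rz":-0.1711}
  jaw: 60
  squeeze: 20

```text
time_s: 0.9
ee_pos: [250.4, -517.3, 213.4]
ee_rot: [-180.0, -0.1, 89.9]
force: [0.3, 0.4, -0.1]
gripper_width: 60.0
gripper_force: 0.0
```

drive_effector:
  increments:
    - {"dx":0.0507, "dy":0.028}
    - {"dx":0.0507, "dy":0.028}
    - {"dx":0.0507, "dy":0.028}
    - {"dx":0.0507, "dy":0.028}
    - {"dx":0.0507, "dy":0.028}
    - {"dx":0.0507, "dy":0.028}
    - {"dx":0.0507, "dy":0.028}
    - {"dx":0.0507, "dy":0.028}

```text
time_s: 1.7
ee_pos: [421.4, -213.2, 213.8]
ee_rot: [-180.0, -0.0, 89.5]
force: [0.4, 0.0, -0.5]
gripper_width: 60.2
gripper_force: 0.0
```

drive_effector:
  increments:
    - {"dx":0.0507, "dy":0.028}
    - {"dx":0.0507, "dy":0.028}
    - {"dx":0.0507, "dy":0.028}
    - {"dx":0.0507, "dy":0.028}
    - {"dx":0.0507, "dy":0.028}
    - {"dx":0.0507, "dy":0.028}
    - {"dx":0.0507, "dy":0.028}
    - {}

```text
time_s: 2.5
ee_pos: [572.1, 54.1, 213.0]
ee_rot: [180.0, -0.1, 89.8]
force: [-0.8, -2.0, -0.5]
gripper_width: 60.1
gripper_force: 0.0
```

Scaled: 40 mm is 0.0533, 38 mm is 0.0507.

drive_effector:
  increments:
    - {"dx":0.0507, "dy":0.028}
    - {"dz":0.0533}
    - {"dz":0.0533}
    - {"dz":0.0467}
    - {}
    - {}

```text
time_s: 3.1
ee_pos: [591.5, 87.2, 99.2]
ee_rot: [-180.0, 0.0, 89.5]
force: [-0.3, 0.4, 0.6]
gripper_width: 59.9
gripper_force: 0.0
```

```bash
python3 - <<'E'
from workcell import env
import cv2,numpy as np
a=env.grab_frame("top")[150:270,190:350];b=env.grab_frame("scene")[150:270,210:370]
cv2.imwrite("pics/pre.png",np.vstack([cv2.resize(x,(400,300),interpolation=cv2.INTER_CUBIC) for x in(a,b)]))
E
```

```text
(no output)
```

View pics/pre.png

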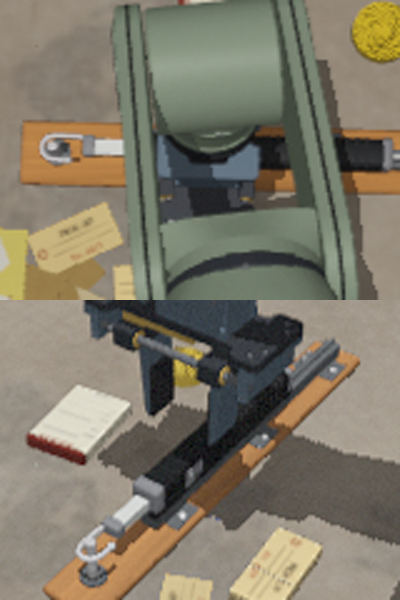

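The top view is blocked by the arm. In the scene view the open fingers straddle the handle just behind the button at (195,470) in the crop. I'll shift the last 5 mm, go down and squeeze.

Scaled: 30 mm is 0.04, 5.5 mm is 0.0073.

drive_effector:
  increments:
    - {"dx":0.0073, "dy":0.002}
    - {"dz":0.04}
    - {"dz":0.04}
    - {"dz":0.0147}
    - {}
    - {}
    - {}
  jaw: 60
  squeeze: 20

```text
time_s: 3.9
ee_pos: [594.4, 93.4, 29.7]
ee_rot: [179.8, -0.0, 89.5]
force: [-0.2, 0.0, -0.8]
gripper_width: 60.2
gripper_force: 0.0
```

drive_effector:
  increments:
    - {}
    - {}
    - {}
    - {}
    - {}
  jaw: 20
  squeeze: 20

```text
time_s: 4.4
ee_pos: [593.7, 93.2, 28.2]
ee_rot: [179.9, -0.0, 89.5]
force: [1.2, -0.4, -0.5]
gripper_width: 28.1
gripper_force: 20.0
```

Width 28.1 is ambiguous, since 29 was expected. A softer grip will show whether the pad is on the sprung button.

drive_effector:
  increments:
    - {}
    - {}
    - {}
  jaw: 20
  squeeze: 3

```text
time_s: 4.7
ee_pos: [593.2, 93.2, 28.1]
ee_rot: [180.0, -0.0, 89.5]
force: [-0.3, 0.3, 2.1]
gripper_width: 31.6
gripper_force: 3.0
```

drive_effector:
  increments:
    - {}
    - {}
    - {}
  jaw: 20
  squeeze: 12

```text
time_s: 5.0
ee_pos: [593.6, 93.2, 28.2]
ee_rot: [179.9, -0.0, 89.5]
force: [1.5, 0.6, 1.9]
gripper_width: 28.5
gripper_force: 12.0
```

The width springs back to 31.6 at 3 N, so the button is under the pad. Now I'll grip at 20 N and draw back.

Scaled: -5 mm is -0.0067.

drive_effector:
  increments:
    - {}
    - {"dx":-0.0067}
    - {"dx":-0.0067}
    - {"dx":-0.0067}
    - {"dx":-0.0067}
    - {"dx":-0.0067}
    - {"dx":-0.0067}
    - {}
  jaw: 20
  squeeze: 20

```text
time_s: 5.8
ee_pos: [592.9, 63.5, 28.1]
ee_rot: [180.0, -0.1, 89.5]
force: [1.0, 3.0, 3.0]
gripper_width: 27.4
gripper_force: 20.0
```

drive_effector:
  increments:
    - {"dx":-0.0093}
    - {"dx":-0.0093}
    - {"dx":-0.0093}
    - {"dx":-0.0093}
    - {"dx":-0.0093}
    - {"dx":-0.0093}
    - {"dx":-0.0093}
    - {}

```text
time_s: 6.6
ee_pos: [592.6, 14.1, 28.2]
ee_rot: [180.0, -0.0, 89.5]
force: [2.0, 2.7, 3.6]
gripper_width: 27.8
gripper_force: 20.0
```

```bash
python3 - <<'E'
from workcell import env
import cv2
b=env.grab_frame("scene")[130:285,200:400]
cv2.imwrite("pics/mid.png",cv2.resize(b,None,fx=3,fy=3,interpolation=cv2.INTER_CUBIC))
E
```

```text
(no output)
```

View pics/mid.png

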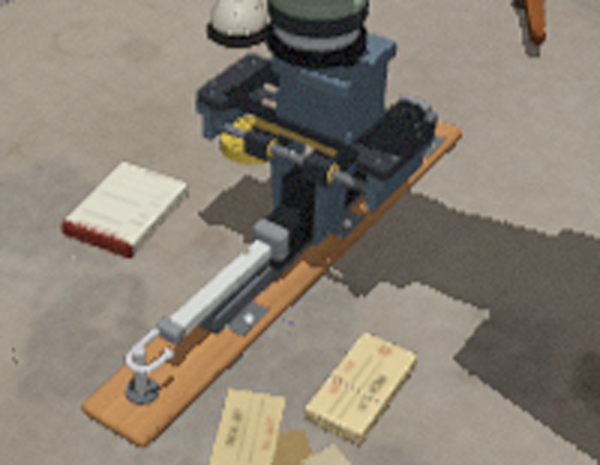

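The hook is still round the peg at (143,355), and the handle cap is well back at (270,240), so the rod is sliding out. I've drawn 79 mm so far and about 165 is needed.

Scaled: -10 mm is -0.0133.

drive_effector:
  increments:
    - {"dx":-0.0133}
    - {"dx":-0.0133}
    - {"dx":-0.0133}
    - {"dx":-0.0133}
    - {"dx":-0.0133}
    - {"dx":-0.0133}
    - {"dx":-0.0133}
    - {}

```text
time_s: 7.45
ee_pos: [592.2, -56.3, 28.2]
ee_rot: [179.9, -0.0, 89.5]
force: [3.2, 1.0, 3.5]
gripper_width: 28.0
gripper_force: 20.0
```

drive_effector:
  increments:
    - {"dx":-0.0067}
    - {"dx":-0.004}
    - {"dx":-0.0027}
    - {"dx":-0.0027}
    - {}

```text
time_s: 7.95
ee_pos: [592.1, -66.7, 28.1]
ee_rot: [180.0, -0.1, 89.5]
force: [3.3, 6.2, 4.3]
gripper_width: 28.0
gripper_force: 20.0
```

drive_effector:
  increments:
    - {"dx":-0.0027}
    - {"dx":-0.0027}
    - {}
    - {}

```text
time_s: 8.35
ee_pos: [592.1, -70.5, 28.1]
ee_rot: [180.0, -0.1, 89.5]
force: [2.4, 7.7, 3.4]
gripper_width: 27.6
gripper_force: 20.0
```

Scaled: -2 mm is -0.0027.

drive_effector:
  increments:
    - {"dx":-0.0027}
    - {}
    - {}

```text
time_s: 8.65
ee_pos: [592.1, -70.8, 28.2]
ee_rot: [180.0, -0.3, 89.5]
force: [3.1, 12.5, 4.0]
gripper_width: 28.1
gripper_force: 20.0
```

drive_effector:
  increments:
    - {"dx":-0.0027}
    - {}
    - {}

```text
time_s: 8.95
ee_pos: [592.1, -71.0, 28.2]
ee_rot: [180.0, -0.4, 89.4]
force: [3.7, 18.2, 4.7]
gripper_width: 27.9
gripper_force: 20.0
```

That's the hard stop: the TCP holds at y -71 while the force climbs. I'll ease off and let go.

Scaled: 3 mm is 0.004.

drive_effector:
  increments:
    - {"dx":0.004}
    - {}

```text
time_s: 9.15
ee_pos: [592.1, -70.8, 28.1]
ee_rot: [180.0, -0.1, 89.5]
force: [2.4, 8.1, 3.5]
gripper_width: 28.3
gripper_force: 20.0
```

drive_effector:
  increments:
    - {}
    - {}
    - {}
    - {}
    - {}
    - {}
  jaw: 55

```text
time_s: 9.75
ee_pos: [591.6, -73.1, 27.9]
ee_rot: [-180.0, 0.0, 89.5]
force: [0.0, -0.1, -1.1]
gripper_width: 55.4
gripper_force: 0.0
```

```bash
python3 - <<'E'
from workcell import env
import cv2
b=env.grab_frame("scene")[120:285,200:400]
cv2.imwrite("pics/rel.png",cv2.resize(b,None,fx=3.5,fy=3.5,interpolation=cv2.INTER_CUBIC))
E
```

```text
(no output)
```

View pics/rel.png

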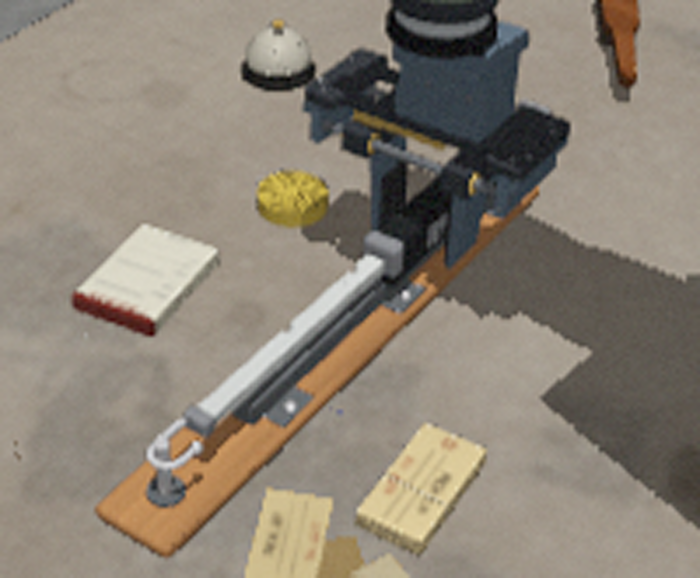

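The rod is out to full length, with the hook on the peg at (165,450) and the button visible between the fingers at (437,230). A 3 N touch will confirm the button sprang out: about 31.6 mm if out, under 30 if stuck in.

drive_effector:
  increments:
    - {}
    - {}
    - {}
    - {}
  jaw: 20
  squeeze: 3

```text
time_s: 10.2
ee_pos: [590.9, -72.7, 27.8]
ee_rot: [-179.9, -0.0, 89.5]
force: [-1.7, -0.1, 0.3]
gripper_width: 30.8
gripper_force: 3.0
```

drive_effector:
  increments:
    - {}
    - {}
    - {}
    - {}
  jaw: 55
  squeeze: 20

```text
time_s: 10.6
ee_pos: [592.1, -72.9, 28.1]
ee_rot: [179.9, 0.0, 89.5]
force: [-0.0, 0.5, -0.2]
gripper_width: 54.3
gripper_force: 0.0
```

30.8 is inconclusive with this much width noise. Closing only to 32 mm is a better test: contact there means the button is out.

drive_effector:
  increments:
    - {}
    - {}
    - {}
    - {}
  jaw: 31.5
  squeeze: 3

```text
time_s: 11.0
ee_pos: [590.6, -72.8, 27.8]
ee_rot: [-179.9, -0.0, 89.5]
force: [-1.6, -0.4, 1.9]
gripper_width: 32.0
gripper_force: 1.8
```

drive_effector:
  increments:
    - {}
    - {}

```text
time_s: 11.2
ee_pos: [590.8, -72.8, 27.8]
ee_rot: [-179.9, -0.0, 89.5]
force: [-3.7, 1.1, 2.0]
gripper_width: 31.5
gripper_force: 1.7
```

drive_effector:
  increments:
    - {}
    - {}
  jaw: 20
  squeeze: 3

```text
time_s: 11.4
ee_pos: [591.4, -72.8, 27.8]
ee_rot: [-180.0, -0.0, 89.5]
force: [-3.0, 0.5, 1.6]
gripper_width: 30.6
gripper_force: 3.0
```

drive_effector:
  increments:
    - {}
    - {}

```text
time_s: 11.6
ee_pos: [591.4, -72.8, 27.8]
ee_rot: [-180.0, -0.0, 89.5]
force: [-2.7, 0.5, 0.1]
gripper_width: 30.3
gripper_force: 3.0
```

drive_effector:
  increments:
    - {}
    - {}
    - {}
    - {}
  jaw: 55
  squeeze: 20

```text
time_s: 12.0
ee_pos: [592.5, -73.0, 28.1]
ee_rot: [179.9, 0.0, 89.5]
force: [-0.4, -0.3, -0.6]
gripper_width: 54.5
gripper_force: 0.0
```

There is contact with spring force at 31.5 mm (a stuck button would give none until 30), so the button is out and locked. Next I'll move back 36 mm to the plain grip point, close firmly and lift.

Scaled: -12 mm is -0.016.

drive_effector:
  increments:
    - {"dx":-0.016}
    - {"dx":-0.016}
    - {"dx":-0.016}
    - {}
    - {}
  jaw: 55
  squeeze: 40

```text
time_s: 12.5
ee_pos: [591.3, -109.6, 27.9]
ee_rot: [180.0, -0.0, 89.4]
force: [-0.2, 0.2, 0.1]
gripper_width: 54.9
gripper_force: 0.0
```

drive_effector:
  increments:
    - {}
    - {}
    - {}
    - {}
    - {}
  jaw: 15
  squeeze: 40

```text
time_s: 13.0
ee_pos: [592.0, -108.5, 28.1]
ee_rot: [179.9, -0.0, 89.6]
force: [1.2, 1.4, -0.6]
gripper_width: 27.9
gripper_force: 40.0
```

drive_effector:
  increments:
    - {"dz":-0.008}
    - {"dz":-0.0107}
    - {"dz":-0.0107}
    - {"dz":-0.0107}
    - {"dz":-0.0133}
    - {"dz":-0.0133}
    - {}

```text
time_s: 13.7
ee_pos: [592.6, -109.2, 80.0]
ee_rot: [179.8, 0.0, 89.5]
force: [0.4, -0.0, -4.5]
gripper_width: 27.6
gripper_force: 40.0
```

Scaled: -15 mm is -0.02, -10 mm is -0.0133.

drive_effector:
  increments:
    - {"dz":-0.02}
    - {"dz":-0.02}
    - {"dz":-0.02}
    - {"dz":-0.02}
    - {"dz":-0.0133}
    - {}
    - {}
    - {}

```text
time_s: 14.5
ee_pos: [590.7, -108.7, 146.9]
ee_rot: [-179.9, -0.0, 89.5]
force: [1.0, 0.8, -2.6]
gripper_width: 27.8
gripper_force: 40.0
```

```bash
python3 - <<'E'
from workcell import env
import cv2
b=env.grab_frame("scene")[60:300,160:440]
cv2.imwrite("pics/lift.png",cv2.resize(b,None,fx=2.5,fy=2.5,interpolation=cv2.INTER_CUBIC))
E
```

```text
(no output)
```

View pics/lift.png

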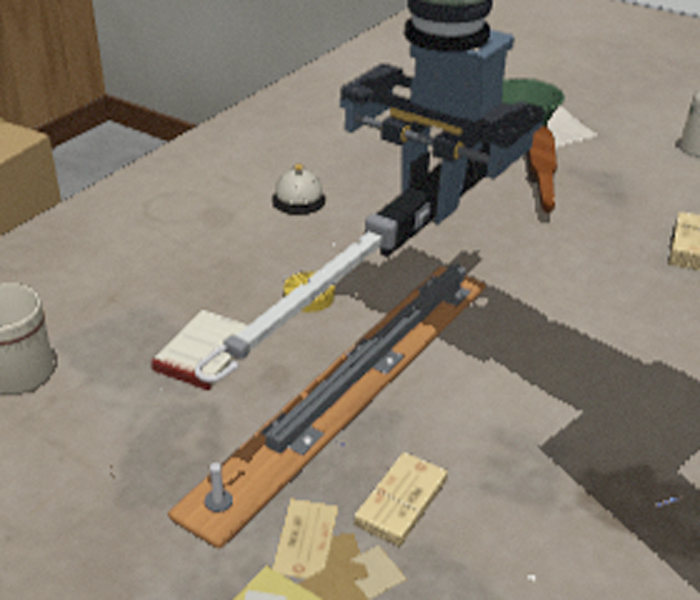

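The pole is held clear of the rack, fully extended, with the hook at (205,372) in the crop. The surrounding items are untouched. I'll check the hook height and hand in if it's fine.

```bash
python3 - <<'E'
from h import *
o,d=ray("scene",160+203/2.5,60+372/2.5); q=o+d*(592-o[0])/d[0]; print(q.round())
if q[2]>130: print(env.job_done())
E
```

```text
[592. 236. 171.]
the job is handed in; nothing more can be done
None
```

The job is handed in: the arm is still holding the pole by the handle, clear of the button, with the rod drawn out to the hard stop at full length and the button sprung out. It is roughly level about 150 mm or more above the counter, and the things beside the rack look undisturbed in the last picture. The judge's verdict wasn't shown.

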